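# Load the fertiliser doser and clamp the cartridge home

## Task

Put the slim white fertiliser cartridge upright into the sleeve of the irrigation doser and let go of it once it stands on its seat, then close the hinged clamp over it so that the clamp, not your hand, drives it fully home, and leave the clamp shut. The sleeve sits off to one side by a little, so feel for its mouth; work gently, without ramming the cartridge or pressing hard once it is home, and leave the other things on the bench where they are.

Things in the scene. Friction and masses are not known exactly. Their poses are not given: they have to be found in the camera images.
- cartridge: Slim white plastic cartridge, a plain cylinder 40 mm in diameter and 95 mm tall with a grey band near the top; the top 9 mm narrows to 34 mm. About 0.13 kg, standing on the bench. Origin: centre of its underside; z up along its axis. Foot edge bevelled 1 mm.
- doser: Fertiliser doser fixed to the bench: grey base plate 20 mm thick (x -95 to +115, y -75 to +75 mm). Origin: on the bench under the nominal sleeve middle; z up; hinge and open clamp at its +x side. Hinge posts (142 mm tall) at x = 80, y = +-66 mm. The contact forces of cartridge and doser, added up (clamp above plus seat below), must stay under 60 N, i.e. 30 N pressed through it.
- sleeve_top (a point): Nominal middle of the mouth of the grey sleeve block (66 x 66 mm, flat top), 64 mm above the doser's origin; axes as the doser. The upright bore is 41.6 mm wide (bevel 0.5 mm). The block really sits, held stiffly, up to 8 mm to either side of here along the doser's y (x is exact); this offset is not measured and differs in each run.
- seat (a joint): Depth of the stiff seat in the bore, m: 0 as found (30 mm below the mouth, so the cartridge's top stands 129 mm above the bench), 0.012 = on its stop, cartridge fully home. Moves only under about 12 N (dry friction, no spring) and stays. It may be pushed at most 4 mm while the clamp is open by more than 0.5 rad.
- clamp (a joint): Clamp angle, rad: 0 = closed, level; grows as it opens upward; starts at 1.65 to 1.95 (leaning away), range -0.05 to 2.05. Stiff hinge (0.32 N m dry friction): stays where left. Its rubber roller (24 mm diameter, 80 mm from the hinge) meets the cartridge at about 0.15 and is at 0 when it is home. About 7 N down on the bar drives it; home is felt as a steep rise of force.
- clamp_bar (a point): Middle of the clamp's crossbar, a round black bar of 14 mm diameter along the doser's y, between two side arms 96 mm apart (inner faces), 150 mm from the hinge. Can be pinched from above with the fingers before and behind it; it turns freely in a light pinch. Closed, it lies 70 mm before (-x of) the sleeve's middle at height 129 mm.
- clamp_hinge (a point): Middle of the clamp's hinge line (along the doser's y): doser x = 80 mm, z = 129 mm.
- wide_cartridge: Bystander: a wider, squatter white cartridge, 58 mm in diameter and 70 mm tall, that does not fit. Origin: centre of its underside.
- spray_bottle: Bystander: pale bottle with a narrow neck, 52 mm diameter, 170 mm tall. Origin: underside.
- tin: Bystander: low metal tin, 70 mm diameter, 60 mm tall. Origin: underside.
- clay_pot: Bystander: small terracotta pot, 90 mm across, 80 mm tall. Origin: underside.
- screwdriver: Bystander: screwdriver lying on the bench. Origin: its underside, near the middle.
- flower_bulb: Bystander: a flower bulb, 52 mm across, 48 mm tall. Origin: underside.

How it is judged:
By the outcome, as a careful person would: the job done as asked, in the order asked, and still so for the second after the job is handed in, with the robot touching nothing.
It also fails if it takes over 72 s, if anything falls off the work surface, if the arm or the gripper's body presses on something with over 40 N, if the wrist force passes 120 N, or if a joint passes its speed limit or range.

## Robot

A 6-joint arm with a two-finger parallel gripper is mounted at the origin on the work surface. World frame = base frame: x ahead of the robot, y to its left, z up, the work surface at z = 0. Lengths are in mm, angles in rad, forces in N, time in s.
With the tool pointing down it reaches from about 325 to 900 mm from the base axis. Payload 3.5 kg.
Tool frame: the origin (TCP) lies midway between the tips of the shut fingers; the grasp point (between the pads) lies 19 mm behind it; z points along the fingers, y is the line along which they close (so a half turn about z gives the same grasp; the last joint's range is limited). The gripper opens to 85 mm and grips with 20 to 120 N. Pads are 22 mm wide; open, the fingers measure 114 mm over their backs; the gripper's body (76 mm by 85 mm) begins 54 mm behind the grasp point. The pads swing forward as they close: fully open they stand 13 mm farther back than shut.
Start: joints at [-1.208, 0.276, -0.026, 1.268, 0, 1.467], TCP at [280.699, -558.417, 231.313] pointing down, gripper open.
Joint ranges: [-3.12, 3.12], [-0.85, 1.88], [-1.08, 1.24], [-1.95, 2.15], [-1.57, 1.53], [-3.14, 3.14]. Speed limits (rad/s): [2.57, 2.57, 3.14, 3.14, 3.14, 3.14].

## Interface

Orientations are given as [roll, pitch, yaw] about the fixed x, y, z axes, in that order (R = Rz(yaw) Ry(pitch) Rx(roll)).
In Python, from plant import sense, get_image, sign_off gives the robot as it stands.
- The arm moves only by the tool drive_tool, never from a script. Its argument "motion" is a list of rows, each an object with "offset": the shift along the tool's x, y, z in cm, a list of three; "roll": the turn about the tool's z in degrees. A call has 1 to 8 rows; each row is the pose to reach, as a shift and turn from the pose commanded when the call began, along the tool's axes at that moment; what a row does not reach only later rows make up. A row lasts 1/10 s, in which the tool goes at most 50 mm and 8.59 degrees, less where a joint would pass 70% of its speed; a pose out of reach is approached as far as the arm can. A call with a gripper value outside its range is refused whole. "grip" is the gripper's target within -1 to 1 (fully open at 1, half-way at 0, shut at -1), set as the call begins (left out, the last holds). The fingers move at their own pace and stop on an object; the grip force is fixed at half the most. Time passes only in rows, so rows that repeat a pose let the fingers close. It gives the time, the measured TCP pose, the force, the opening and the grip force at its end, in the units of the state.
- sense(): the state, without advancing time (a new reading comes with each control period).
- get_image(name): name is "side" or "top" or "wrist"; returns a dict with "image" (400x640x3 uint8, red, green, blue), "vertical_fov" (degrees; the focal length in pixels is half the picture's height over the tangent of half this angle, whatever the lens; pixels are square), "cx", "cy" (the principal point, pixels), "camera_from_world" (4x4, takes a point from world to camera coordinates); the wrist camera has in their place "hand_eye" (4x4, takes a point from camera to tool coordinates, whose origin is the TCP and whose axes are the flange's). Camera axes: x right, y down, z forward; pixel columns grow to the right and rows downward; lengths in mm; the calibration is good to about 2 mm. A picture is of the moment at which its call begins: read the wrist's pose just before it. There is no depth.
- sign_off(): hands the job in; it is judged then, once.
The state is a dict: "clock": time; "joints": joint angles; "dq": joint speeds; "tau": joint torques, N m; "tool_pos": TCP position; "eef_rot": TCP orientation; "force": force on the tool from outside, world axes, zero at the start; "torque": the same for the moment, N m; "grip_width": finger opening in mm; "finger_force": force on a finger pad.
Only numpy, scipy, OpenCV 4.12 (cv2) and the standard library are available. Lean on these libraries where they do the work, as an engineer would, in place of code of your own. Each camera call takes 0.05 s, during which the arm holds its last target. There are 200 camera calls.

## Working session

There is one attempt and no reset: what is moved stays moved. The work goes in short steps, Python scripts to look and compute and a tool call to move; the robot and the scene stay as the last step left them, time stands still between calls to the robot, and variables do not carry over. Pictures are saved under pics/ and viewed, at most 10 in all, crops included, and the job is handed in when it is done.

Besides the shell and the picture viewer there is one more tool, called after "Call:" by a JSON object that holds its "name" and its "arguments", one argument or row to a line. drive_tool: Moves the arm, as the interface text tells. Its arguments: {"type":"object","properties":{"motion":{"type":"array","items":{"type":"object","properties":{"offset":{"type":"array","items":{"type":"number"}},"roll":{"type":"number"}}}},"grip":{"type":"number"}},"required":["motion"]}

```bash
mkdir -p pics; ls; python3 - <<'E'
from plant import sense,get_image
import cv2,json,pickle
print(sense())
d={}
for n in("side","top","wrist"):
    r=get_image(n);d[n]=r
    cv2.imwrite(f"pics/{n}0.png",r["image"][...,::-1])
    print(n,{k:(v.tolist() if hasattr(v,'tolist') else v) for k,v in r.items() if k!="image"})
pickle.dump(d,open("d0.pkl","wb"))
E
```

```text
pics
{'clock': 0.0, 'joints': array([-1.20836805e+00,  2.77127563e-01, -2.78882028e-02,  1.26797895e+00,
        1.94467631e-05,  1.46739981e+00]), 'dq': array([ 0.00110896,  0.0001885 ,  0.00112225,  0.00020112,  0.00042009,
       -0.0014569 ]), 'tau': array([ 1.11503901e-03, -4.45509875e+01,  2.95201957e+01,  1.64932053e-02,
       -7.40938071e-05,  1.02068992e-05]), 'tool_pos': array([ 280.44800606, -557.6826976 ,  230.15960887]), 'eef_rot': array([-3.13940801e+00, -2.46243707e-04,  4.65824498e-01]), 'force': array([ 0.01098709, -0.43947489, -0.35404702]), 'torque': array([ 0.01526512, -0.03828304,  0.00174941]), 'finger_force': 0.0, 'grip_width': 85.69377693404954}
side {'vertical_fov': 46.274216618990565, 'cx': 326.6315490447628, 'cy': 195.02379030348342, 'camera_from_world': [[0.9904816850394371, -0.13761469774528673, -0.002868199070908438, -513.0475861738329], [-0.10524843274042062, -0.7437675420838998, -0.6601004550431389, 178.28135966205826], [0.08870625122911094, 0.6541192844634283, -0.7511718596206399, 1046.7438529174622], [0.0, 0.0, 0.0, 1.0]]}
top {'vertical_fov': 55.89351630201518, 'cx': 320.4657509086676, 'cy': 193.80566304416945, 'camera_from_world': [[0.07208016292028996, -0.9973861893654485, 0.005023880616998672, 34.29411600912988], [-0.9685378616327576, -0.07119647977950147, -0.23846482308896677, 558.806189943944], [0.23819920381317314, 0.012322764709124712, -0.9711381409319139, 895.0378579410648], [0.0, 0.0, 0.0, 1.0]]}
wrist {'vertical_fov': 69.85875992478024, 'cx': 320.436622861225, 'cy': 197.9766586981064, 'hand_eye': [[0.00094608658848555, -0.9458767141730449, -0.32452480106360243, 83.73764356682724], [0.9999995508145196, 0.0009134985708195613, 0.00025276692776534174, -0.6514258283769614], [5.736659088079221e-05, -0.3245248944311742, 0.9458771535477052, -142.8600492287907], [0.0, 0.0, 0.0, 1.0]]}
```

View pics/top0.png

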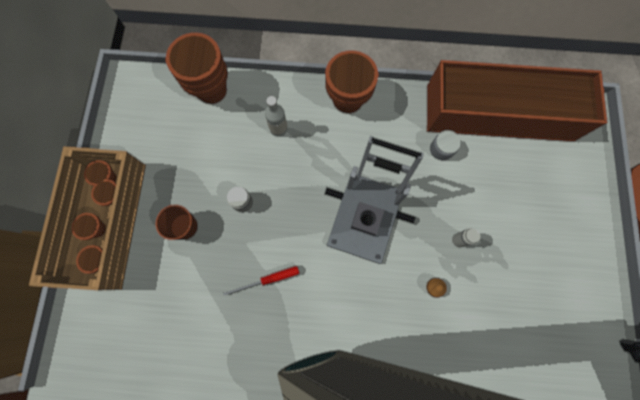

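View pics/side0.png

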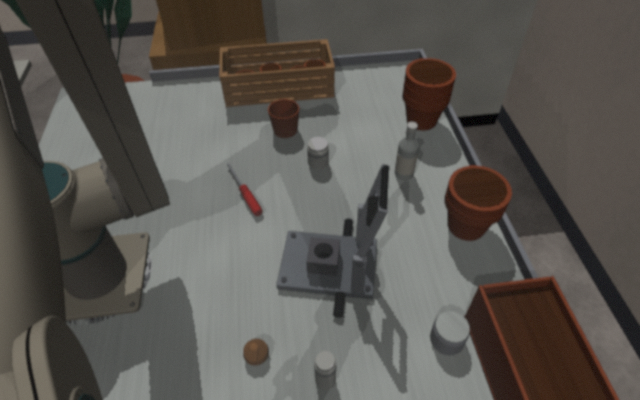

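The top view shows the doser at (370,215), with the clamp leaning away towards row 145. There are white cylinders at (470,238), slim with a band, and at (237,198), squat. The tin is at (447,145). In the side view the slim one is at (325,365) and the sleeve mouth at (323,250).

```bash
cat > h.py <<'E'
import numpy as np,pickle,cv2
from plant import sense,get_image
from scipy.spatial.transform import Rotation as R
def cam(r,pose=None):
    f=200/np.tan(np.radians(r["vertical_fov"])/2)
    if "camera_from_world" in r: T=np.linalg.inv(np.array(r["camera_from_world"]))
    else:
        W=np.eye(4);W[:3,:3]=R.from_euler("xyz",pose[1]).as_matrix();W[:3,3]=pose[0];T=W@np.array(r["hand_eye"])
    return f,r["cx"],r["cy"],T
def ray(r,u,v,pose=None):
    f,cx,cy,T=cam(r,pose);d=T[:3,:3]@np.array([(u-cx)/f,(v-cy)/f,1]);return T[:3,3],d
def onz(r,u,v,z,pose=None):
    o,d=ray(r,u,v,pose);return o+d*(z-o[2])/d[2]
def proj(r,p,pose=None):
    f,cx,cy,T=cam(r,pose);q=np.linalg.inv(T)@np.append(p,1);return np.array([cx+f*q[0]/q[2],cy+f*q[1]/q[2]])
E
python3 - <<'E'
from h import *
d=pickle.load(open("d0.pkl","rb"))
t,s=d["top"]["image"],d["side"]["image"]
def crop(im,u,v,w,h,k): return cv2.resize(im[v:v+h,u:u+w],None,fx=k,fy=k,interpolation=cv2.INTER_CUBIC)
a=crop(t,310,130,130,145,3);a=cv2.copyMakeBorder(a,0,0,0,0,0)
b=crop(s,270,160,130,145,3)
cv2.imwrite("pics/c1.png",np.hstack([a,b])[...,::-1])
cv2.imwrite("pics/c2.png",np.hstack([crop(t,440,215,60,50,6),crop(s,295,335,60,50,6)])[...,::-1])
E
```

```text
(no output)
```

View pics/c1.png

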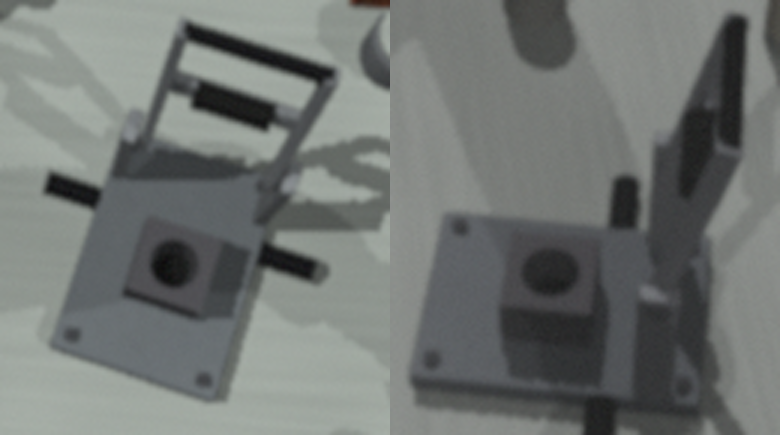

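View pics/c2.png

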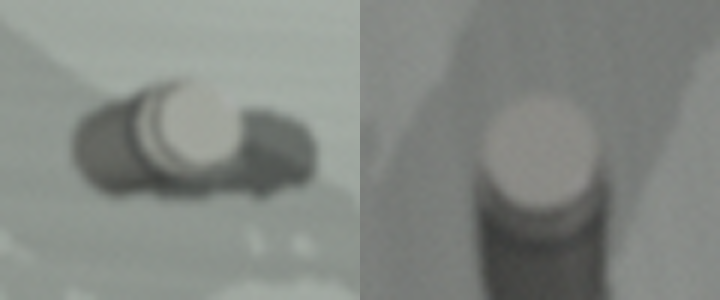

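The crops show the bore mouth at top (368,218) and side (323.7,250.7). The cartridge's top face is at top (473.7,235.5) and side (325.3,360.5), and it is narrow and tall, so it is the slim one.

```bash
python3 - <<'E'
from h import *
d=pickle.load(open("d0.pkl","rb"));t,s=d["top"],d["side"]
np.set_printoptions(precision=1,suppress=True)
def tri(a,b):
    A=[];y=[]
    for r,p in((t,a),(s,b)):
        o,q=ray(r,*p);q/=np.linalg.norm(q);P=np.eye(3)-np.outer(q,q);A.append(P);y.append(P@o)
    x=np.linalg.lstsq(np.vstack(A),np.hstack(y),rcond=None)[0];return x
C=lambda u,v:(310+u/3,130+v/3)
S=lambda u,v:(270+(u-390)/3,160+v/3)
print("cart",tri((473.7,235.5),(325.3,360.5)),onz(t,473.7,235.5,95),onz(s,325.3,360.5,95))
print("mouth",tri(C(174,264),S(551,272)),onz(t,*C(174,264),64),onz(s,*S(551,272),64))
fl,fr=onz(t,*C(52,345),20),onz(t,*C(220,401),20)
print("front",fl,fr,np.linalg.norm(fl-fr))
print("side fl,fr",onz(s,*S(446,213),20),onz(s,*S(412,383),20), "screws T",onz(t,*C(72,335),20),onz(t,*C(205,380),20),"S",onz(s,*S(461,227),20),onz(s,*S(432,359),20),"rear r S",onz(s,*S(684,387),20))
print("bar", tri(C(186,33),S(737,22)),tri(C(334,76),S(733,150)))
print("block top corners T",*[onz(t,*C(*p),64) for p in((149,218),(225,241),(202,319),(124,294))])
print("S",*[onz(s,*S(*p),64) for p in((509,232),(600,232),(595,315),(502,307))])
E
```

```text
cart [ 472.8 -302.1   95.8] [ 471.7 -302.5   95. ] [ 474.  -301.6   95. ]
mouth [503.5 -49.4  62.5] [501.8 -49.4  64. ] [504.7 -50.1  64. ]
front [431.3  47.8  20. ] [394.  -98.9  20. ] 151.3497716119419
side fl,fr [434.4  46.7  20. ] [ 397.6 -100.7   20. ] screws T [441.2  31.1  20. ] [410.9 -85.5  20. ] S [444.8  31.5  20. ] [413.2 -83.1  20. ] rear r S [ 588.9 -130.9   20. ]
bar [625.1 -25.3 276.3] [ 600.5 -126.7  277. ]
block top corners T [539.8 -26.5  64. ] [524.6 -91.6  64. ] [457.1 -74.6  64. ] [473.3  -8.7  64. ]
S [478.8 -10.6  64. ] [545.2 -19.9  64. ] [530.5 -90.5  64. ] [466.5 -74.8  64. ]
```

Call:
{"name": "drive_tool", "arguments": {
  "motion": [
    {"offset": [3,-1.5,0],"roll": -8},
    {"offset": [7,-3.5,0],"roll": -16.5},
    {"offset": [11,-5.5,0],"roll": -25},
    {"offset": [15,-7.5,0.5],"roll": -33.5},
    {"offset": [19,-9.5,1],"roll": -42},
    {"offset": [23,-11.5,1],"roll": -50.5},
    {"offset": [26.5,-13,1],"roll": -59},
    {"offset": [28.7,-14.2,1],"roll": -67}
  ],
  "grip": 1
}}

```text
clock: 0.95
tool_pos: [474.5, -300.3, 221.0]
eef_rot: [-3.142, -0.001, 1.643]
force: [0.4, -0.3, -0.3]
grip_width: 85.6
finger_force: 0.0
```

Call:
{"name": "drive_tool", "arguments": {
  "motion": [
    {"offset": [0,0,0],"roll": -8},
    {"offset": [0,0,0],"roll": -16.5},
    {"offset": [0,0,0],"roll": -25},
    {"offset": [0,0,0],"roll": -33.5},
    {"offset": [0,0,0],"roll": -42},
    {"offset": [0,0,0],"roll": -50.5},
    {"offset": [0,0,0],"roll": -59},
    {"offset": [0,0,0],"roll": -67}
  ]
}}

```text
clock: 1.75
tool_pos: [473.1, -302.4, 220.9]
eef_rot: [3.141, -0.001, 2.81]
force: [0.6, 0.2, 0.1]
grip_width: 85.5
finger_force: 0.0
```

Call:
{"name": "drive_tool", "arguments": {
  "motion": [
    {"offset": [0,0,0],"roll": -5.1},
    {"offset": [0,0,0],"roll": -5.1},
    {"offset": [0,0,0],"roll": -5.1}
  ]
}}

```text
clock: 2.05
tool_pos: [473.2, -302.5, 221.1]
eef_rot: [3.141, -0.0, 2.892]
force: [0.4, 0.5, -0.5]
grip_width: 85.1
finger_force: 0.0
```

```bash
python3 - <<'E'
from h import *
s=sense();r=get_image("wrist");pose=(s["tool_pos"],s["eef_rot"])
pickle.dump((r,pose),open("w1.pkl","wb"));print(s["clock"],pose,s["force"])
cv2.imwrite("pics/w1.png",r["image"][...,::-1])
print(proj(r,[472.8,-302,95],pose))
E
```

```text
2.05 (array([ 473.19358398, -302.5127614 ,  221.05210082]), array([ 3.14136024e+00, -4.55034062e-04,  2.89162892e+00])) [ 0.39445332  0.52248177 -0.50473892]
[320.17990959 189.71648182]
```

View pics/w1.png

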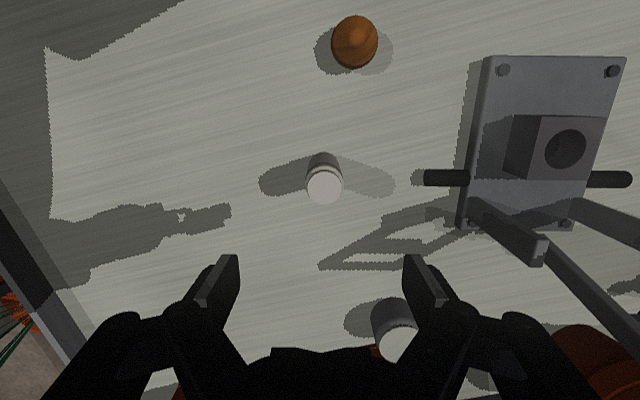

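The wrist view shows the cartridge top at (325,187), between the fingers, the bore mouth at (566,149), and the plate front edge level, so the yaw matches.

```bash
python3 - <<'E'
from h import *
np.set_printoptions(precision=1,suppress=True)
r,p=pickle.load(open("w1.pkl","rb"));im=r["image"]
g=cv2.cvtColor(im,cv2.COLOR_RGB2GRAY).astype(float)
def cen(m,x0,y0,x1,y1):
    q=np.zeros_like(m,np.uint8);q[y0:y1,x0:x1]=m[y0:y1,x0:x1]
    n,l,st,c=cv2.connectedComponentsWithStats(q);i=1+np.argmax(st[1:,4]);return c[i],st[i]
print(g[187,325],g[149,566],g[125,560])
c,st=cen(g>g[187,325]-22,300,140,350,215);print(c,st,onz(r,*c,95,p))
b,st=cen(g<35,535,120,600,180);print(b,st,onz(r,*b,64,p))
for q in((488,57),(626,57)):print(onz(r,*q,20,p))
print([onz(r,*q,64,p) for q in((513,116),(545,117),(612,120),(600,180),(533,181))])
E
```

```text
152.0 32.0 67.0
[325.  195.1] [ 300  166   50   49 1829] [ 479.3 -298.8   95. ]
[565.  143.1] [545 130  41  38 644] [495.6 -45.6  64. ]
[393.9 -93.9  20. ]
[430.9  51.3  20. ]
[array([454.6, -96.9,  64. ]), array([463.5, -65.7,  64. ]), array([483.3,   0. ,  64. ]), array([546. ,  -8.1,  64. ]), array([529.3, -78.4,  64. ])]
```

```bash
python3 - <<'E'
from h import *
np.set_printoptions(precision=1,suppress=True)
r,p=pickle.load(open("w1.pkl","rb"))
im=r["image"];hsv=cv2.cvtColor(im,cv2.COLOR_RGB2HSV)
m=((hsv[...,1]<20)&(hsv[...,2]>140)).astype(np.uint8)
q=np.zeros_like(m);q[140:215,295:355]=m[140:215,295:355]
n,l,st,c=cv2.connectedComponentsWithStats(q);print(st[1:],c[1:])
print(onz(r,325,187.5,95,p),onz(r,565.5,149,64,p))
for a in((306,187),(344,187)):print(onz(r,*a,95,p))
E
```

```text
[[ 295  140   58   19  452]
 [ 349  140    6    3    9]
 [ 346  145    1    1    1]
 [ 348  145    2    1    2]
 [ 354  144    1    1    1]
 [ 354  146    1    1    1]
 [ 342  150   13   10   58]
 [ 301  153    1    1    1]
 [ 339  153    2    2    2]
 [ 335  154    3    1    3]
 [ 330  167    1    1    1]
 [ 295  172   60   43 1134]
 [ 341  189   14   11   51]
 [ 339  199    1    1    1]
 [ 346  198    1    1    1]
 [ 344  199   10    6   17]
 [ 338  201    5    5   12]
 [ 334  203    3    3    5]
 [ 354  202    1    1    1]
 [ 313  204    6    6   12]
 [ 330  205    3    2    5]
 [ 351  204    4    3    8]
 [ 299  214    1    1    1]
 [ 322  214    2    1    2]] [[318.3 146.4]
 [351.2 140.7]
 [346.  145. ]
 [348.5 145. ]
 [354.  144. ]
 [354.  146. ]
 [348.2 154.3]
 [301.  153. ]
 [339.5 153.5]
 [336.  154. ]
 [330.  167. ]
 [321.4 193.7]
 [347.1 193.7]
 [339.  199. ]
 [346.  198. ]
 [348.1 201.3]
 [339.8 203.3]
 [335.2 204.2]
 [354.  202. ]
 [315.7 206.8]
 [330.8 205.6]
 [352.6 204.8]
 [299.  214. ]
 [322.5 214. ]]
[ 471.8 -296.9   95. ] [502. -45.  64.]
[ 466.7 -314.8   95. ]
[ 475.8 -278.7   95. ]
```

Call:
{"name": "drive_tool", "arguments": {
  "motion": [
    {"offset": [0.1,0.2,2]},
    {"offset": [0.1,0.2,5]},
    {"offset": [0.1,0.2,8]},
    {"offset": [0.1,0.2,11]},
    {"offset": [0.1,0.2,14]},
    {"offset": [0.1,0.2,16.3]},
    {"offset": [0.1,0.2,17.4]},
    {"offset": [0.1,0.2,17.5]}
  ]
}}

```text
invalid input
```

Call:
{"name": "drive_tool", "arguments": {
  "motion": [
    {"offset": [0,0,0]},
    {"offset": [0,0,0]},
    {"offset": [0,0,0]},
    {"offset": [0,0,0]},
    {"offset": [0,0,0]},
    {"offset": [0,0,0]},
    {"offset": [0,0,0]},
    {"offset": [0,0,0]}
  ],
  "grip": -1
}}

```text
invalid input
```

Call:
{"name": "drive_tool", "arguments": {
  "motion": [
    {"offset": [0.1,0.2,2],"roll": 0},
    {"offset": [0.1,0.2,5],"roll": 0},
    {"offset": [0.1,0.2,8],"roll": 0},
    {"offset": [0.1,0.2,11],"roll": 0},
    {"offset": [0.1,0.2,14],"roll": 0},
    {"offset": [0.1,0.2,16.3],"roll": 0},
    {"offset": [0.1,0.2,17.4],"roll": 0},
    {"offset": [0.1,0.2,17.5],"roll": 0}
  ]
}}

```text
clock: 2.9
tool_pos: [471.8, -299.6, 44.8]
eef_rot: [3.14, -0.003, 2.893]
force: [0.0, 0.9, 0.3]
grip_width: 85.5
finger_force: 0.0
```

Call:
{"name": "drive_tool", "arguments": {
  "motion": [
    {"offset": [0,0,0],"roll": 0},
    {"offset": [0,0,0],"roll": 0},
    {"offset": [0,0,0],"roll": 0},
    {"offset": [0,0,0],"roll": 0},
    {"offset": [0,0,0],"roll": 0},
    {"offset": [0,0,0],"roll": 0},
    {"offset": [0,0,0],"roll": 0},
    {"offset": [0,0,0],"roll": 0}
  ],
  "grip": -1
}}

```text
clock: 3.7
tool_pos: [473.9, -301.2, 47.8]
eef_rot: [-3.141, 0.002, 2.894]
force: [-0.1, 0.4, 6.3]
grip_width: 38.6
finger_force: 59.9
```

Call:
{"name": "drive_tool", "arguments": {
  "motion": [
    {"offset": [0,0,-1],"roll": 0},
    {"offset": [0,0,-3],"roll": 0},
    {"offset": [0,0,-6],"roll": 0},
    {"offset": [0,0,-9],"roll": 0},
    {"offset": [0.5,3,-9.5],"roll": 0},
    {"offset": [1.0,7,-9.5],"roll": 0},
    {"offset": [1.5,11,-9.5],"roll": 0},
    {"offset": [2,15,-9.5],"roll": 0}
  ]
}}

```text
clock: 4.5
tool_pos: [490.0, -148.8, 141.7]
eef_rot: [3.142, 0.0, 2.893]
force: [1.3, 0.9, -0.7]
grip_width: 38.7
finger_force: 60.3
```

Call:
{"name": "drive_tool", "arguments": {
  "motion": [
    {"offset": [0.5,4,0],"roll": 0},
    {"offset": [1.0,7.5,0],"roll": 0},
    {"offset": [1.2,9.3,0],"roll": 0},
    {"offset": [1.2,10,0],"roll": 0},
    {"offset": [1.2,10,0],"roll": 0},
    {"offset": [1.2,10,0],"roll": 0}
  ]
}}

```text
clock: 5.1
tool_pos: [503.2, -51.0, 141.4]
eef_rot: [-3.141, 0.0, 2.893]
force: [0.2, -0.7, -1.2]
grip_width: 38.9
finger_force: 60.3
```

```bash
python3 - <<'E'
from h import *
s=sense();d={n:get_image(n) for n in("wrist","top","side")};pose=(s["tool_pos"],s["eef_rot"])
pickle.dump((d,pose),open("w2.pkl","wb"));print(s["clock"],pose,s["force"],s["torque"])
def crop(im,u,v,w,h,k): return cv2.resize(im[v:v+h,u:u+w],None,fx=k,fy=k,interpolation=cv2.INTER_CUBIC)
a=crop(d["wrist"]["image"],200,130,240,230,2)[:420]
b=crop(d["side"]["image"],270,150,110,150,2.8)[:420]
h=min(len(a),len(b));cv2.imwrite("pics/w2.png",np.hstack([a[:h],b[:h]])[...,::-1])
E
```

```text
5.1 (array([503.23784104, -51.00009308, 141.39390761]), array([-3.14097733e+00,  9.78534386e-05,  2.89296294e+00])) [ 0.23900945 -0.72160989 -1.18381145] [-0.05847834 -0.04212751 -0.01357595]
```

View pics/w2.png

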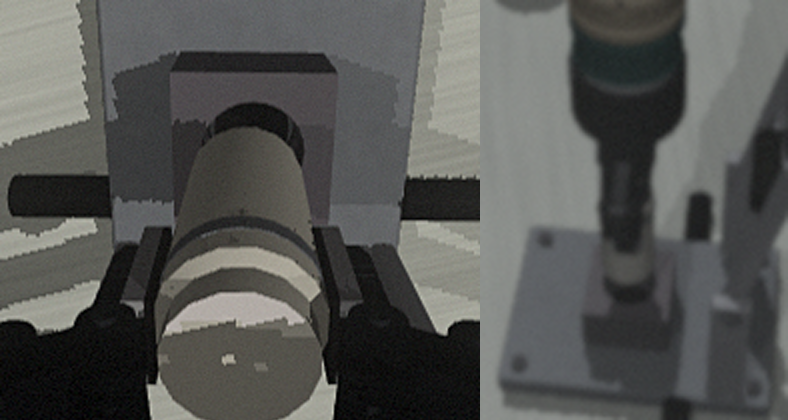

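The wrist crop shows the foot over the bore: cartridge axis at column about 250 and bore centre at about 252, roughly 0.5 mm to +y. I'll descend and feel for the mouth.

Call:
{"name": "drive_tool", "arguments": {
  "motion": [
    {"offset": [0,0.05,0.8],"roll": 0},
    {"offset": [0,0.05,1.6],"roll": 0},
    {"offset": [0,0.05,2.4],"roll": 0},
    {"offset": [0,0.05,2.7],"roll": 0},
    {"offset": [0,0.05,2.8],"roll": 0},
    {"offset": [0,0.05,2.8],"roll": 0}
  ]
}}

```text
clock: 5.85
tool_pos: [503.2, -49.7, 113.0]
eef_rot: [-3.142, -0.001, 2.894]
force: [-0.4, -0.1, -1.4]
grip_width: 38.3
finger_force: 60.3
```

Call:
{"name": "drive_tool", "arguments": {
  "motion": [
    {"offset": [0,0,0.1],"roll": 0},
    {"offset": [0,0,0.2],"roll": 0},
    {"offset": [0,0,0.3],"roll": 0},
    {"offset": [0,0,0.4],"roll": 0},
    {"offset": [0,0,0.5],"roll": 0},
    {"offset": [0,0,0.5],"roll": 0}
  ]
}}

```text
clock: 6.45
tool_pos: [504.0, -49.4, 108.5]
eef_rot: [3.14, 0.001, 2.894]
force: [2.0, 2.7, 0.5]
grip_width: 38.5
finger_force: 60.6
```

Call:
{"name": "drive_tool", "arguments": {
  "motion": [
    {"offset": [0,0.02,0.1],"roll": 0},
    {"offset": [0,0.04,0.2],"roll": 0},
    {"offset": [0,0.04,0.3],"roll": 0},
    {"offset": [0,0.04,0.3],"roll": 0}
  ]
}}

```text
clock: 6.85
tool_pos: [503.9, -49.2, 105.4]
eef_rot: [3.141, 0.001, 2.894]
force: [2.4, 2.0, -0.0]
grip_width: 38.4
finger_force: 60.8
```

Call:
{"name": "drive_tool", "arguments": {
  "motion": [
    {"offset": [-0.03,0.03,0.2],"roll": 0},
    {"offset": [-0.03,0.03,0.5],"roll": 0},
    {"offset": [-0.03,0.03,0.8],"roll": 0},
    {"offset": [-0.03,0.03,1.1],"roll": 0},
    {"offset": [-0.03,0.03,1.4],"roll": 0},
    {"offset": [-0.03,0.03,1.4],"roll": 0}
  ]
}}

```text
clock: 7.45
tool_pos: [504.0, -48.9, 90.8]
eef_rot: [3.141, 0.0, 2.894]
force: [3.9, 2.4, -2.3]
grip_width: 39.1
finger_force: 60.7
```

Call:
{"name": "drive_tool", "arguments": {
  "motion": [
    {"offset": [-0.05,0.04,0.2],"roll": 0},
    {"offset": [-0.05,0.04,0.4],"roll": 0},
    {"offset": [-0.05,0.04,0.6],"roll": 0},
    {"offset": [-0.05,0.04,0.8],"roll": 0},
    {"offset": [-0.05,0.04,0.8],"roll": 0}
  ]
}}

```text
clock: 7.95
tool_pos: [504.2, -48.8, 82.9]
eef_rot: [3.141, -0.0, 2.894]
force: [3.8, 2.9, -1.7]
grip_width: 38.9
finger_force: 60.6
```

Call:
{"name": "drive_tool", "arguments": {
  "motion": [
    {"offset": [0,0,0.1],"roll": 0},
    {"offset": [0,0,0.1],"roll": 0},
    {"offset": [0,0,0.1],"roll": 0}
  ]
}}

```text
clock: 8.25
tool_pos: [504.3, -48.8, 82.2]
eef_rot: [3.141, -0.0, 2.894]
force: [3.2, 4.0, 0.2]
grip_width: 38.8
finger_force: 60.7
```

Call:
{"name": "drive_tool", "arguments": {
  "motion": [
    {"offset": [0,0,0.05],"roll": 0},
    {"offset": [0,0,0.1],"roll": 0},
    {"offset": [0,0,0.1],"roll": 0}
  ]
}}

```text
clock: 8.55
tool_pos: [504.4, -48.8, 81.8]
eef_rot: [3.141, 0.0, 2.894]
force: [1.7, 3.5, 5.0]
grip_width: 38.8
finger_force: 61.0
```

Call:
{"name": "drive_tool", "arguments": {
  "motion": [
    {"offset": [0,0,0.05],"roll": 0},
    {"offset": [0,0,0.05],"roll": 0}
  ]
}}

```text
clock: 8.75
tool_pos: [504.6, -48.9, 81.7]
eef_rot: [3.142, 0.0, 2.894]
force: [0.0, 5.0, 8.0]
grip_width: 38.7
finger_force: 61.3
```

Call:
{"name": "drive_tool", "arguments": {
  "motion": [
    {"offset": [0,0,-0.05],"roll": 0},
    {"offset": [0,0,-0.05],"roll": 0},
    {"offset": [0,0,-0.05],"roll": 0},
    {"offset": [0,0,-0.05],"roll": 0},
    {"offset": [0,0,-0.05],"roll": 0},
    {"offset": [0,0,-0.05],"roll": 0}
  ],
  "grip": 1
}}

```text
clock: 9.35
tool_pos: [504.2, -49.0, 81.1]
eef_rot: [-3.141, -0.0, 2.893]
force: [0.3, 0.2, 0.1]
grip_width: 85.6
finger_force: 0.0
```

Call:
{"name": "drive_tool", "arguments": {
  "motion": [
    {"offset": [0,0,-2],"roll": 0},
    {"offset": [0,0,-5],"roll": 0},
    {"offset": [0,0,-9],"roll": 0},
    {"offset": [0,0,-13],"roll": 0},
    {"offset": [3,0,-16],"roll": 0},
    {"offset": [7,0,-18],"roll": 0},
    {"offset": [8,0,-18],"roll": 0},
    {"offset": [8,0,-18],"roll": 0}
  ]
}}

```text
clock: 10.15
tool_pos: [426.0, -29.0, 261.8]
eef_rot: [-3.141, 0.002, 2.894]
force: [1.1, -0.5, -0.1]
grip_width: 85.4
finger_force: 0.0
```

```bash
python3 - <<'E'
from h import *
s=sense();d={n:get_image(n) for n in("wrist","top","side")};pose=(s["tool_pos"],s["eef_rot"])
pickle.dump((d,pose),open("w3.pkl","wb"));print(s["clock"],pose,s["force"])
def crop(im,u,v,w,h,k): return cv2.resize(im[v:v+h,u:u+w],None,fx=k,fy=k,interpolation=cv2.INTER_CUBIC)
a=crop(d["wrist"]["image"],160,40,330,360,1.2)
b=crop(d["side"]["image"],270,160,130,145,2.98)
h=min(len(a),len(b));cv2.imwrite("pics/w3.png",np.hstack([a[:h],b[:h]])[...,::-1])
E
```

```text
10.15 (array([425.96574679, -28.99635593, 261.79260125]), array([-3.14147909e+00,  1.56229077e-03,  2.89386508e+00])) [ 1.05868586 -0.46300036 -0.06603573]
```

View pics/w3.png

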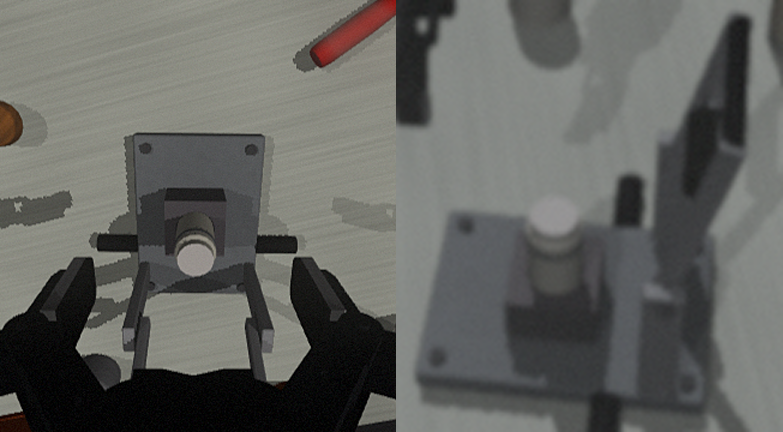

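The cartridge stands upright in the sleeve, with the open clamp clear in the side view. Next I'll go behind the bar with shut fingers and push it over.

Call:
{"name": "drive_tool", "arguments": {
  "motion": [
    {"offset": [0,0.1,-3],"roll": 0},
    {"offset": [0,0.1,-7],"roll": 0},
    {"offset": [-3,0.1,-7.5],"roll": 0},
    {"offset": [-7,0.1,-7.5],"roll": 0},
    {"offset": [-11,0.1,-7.5],"roll": 0},
    {"offset": [-15,0.1,-7.5],"roll": 0},
    {"offset": [-19,0.1,-7.5],"roll": 0},
    {"offset": [-22,0.1,-7.5],"roll": 0}
  ],
  "grip": -1
}}

```text
clock: 11.1
tool_pos: [643.3, -83.4, 333.4]
eef_rot: [-3.141, -0.002, 2.893]
force: [0.2, -0.5, 0.6]
grip_width: 0.1
finger_force: 0.0
```

Call:
{"name": "drive_tool", "arguments": {
  "motion": [
    {"offset": [-1.5,0,0],"roll": 0},
    {"offset": [-2,0,0],"roll": 0},
    {"offset": [-2,0,0],"roll": 0},
    {"offset": [-2,0,0],"roll": 0}
  ]
}}

```text
clock: 11.5
tool_pos: [659.3, -87.1, 335.6]
eef_rot: [-3.142, -0.002, 2.894]
force: [-0.2, 0.5, -0.1]
grip_width: 0.1
finger_force: 0.0
```

Call:
{"name": "drive_tool", "arguments": {
  "motion": [
    {"offset": [0,0,1],"roll": 0},
    {"offset": [0,0,3],"roll": 0},
    {"offset": [0,0,5],"roll": 0},
    {"offset": [0,0,7],"roll": 0},
    {"offset": [0,0,8],"roll": 0},
    {"offset": [0,0,8],"roll": 0}
  ]
}}

```text
clock: 12.1
tool_pos: [657.9, -86.7, 254.3]
eef_rot: [-3.142, -0.004, 2.894]
force: [0.1, -0.3, -0.8]
grip_width: -0.0
finger_force: 0.0
```

Call:
{"name": "drive_tool", "arguments": {
  "motion": [
    {"offset": [0.5,0,0],"roll": 0},
    {"offset": [1,0,0],"roll": 0},
    {"offset": [1.5,0,0],"roll": 0},
    {"offset": [2,0,0],"roll": 0},
    {"offset": [2.5,0,0],"roll": 0},
    {"offset": [3,0,0],"roll": 0}
  ]
}}

```text
clock: 12.7
tool_pos: [630.3, -79.7, 256.6]
eef_rot: [3.142, 0.0, 2.894]
force: [0.8, -0.4, 0.2]
grip_width: -0.1
finger_force: 0.0
```

Call:
{"name": "drive_tool", "arguments": {
  "motion": [
    {"offset": [0.3,0,0],"roll": 0},
    {"offset": [0.6,0,0],"roll": 0},
    {"offset": [0.9,0,0],"roll": 0},
    {"offset": [1.2,0,0],"roll": 0},
    {"offset": [1.5,0,0],"roll": 0},
    {"offset": [1.8,0,0],"roll": 0}
  ]
}}

```text
clock: 13.3
tool_pos: [613.1, -75.4, 256.4]
eef_rot: [-3.142, 0.0, 2.894]
force: [2.7, -0.5, 1.8]
grip_width: -0.1
finger_force: 1.3
```

Call:
{"name": "drive_tool", "arguments": {
  "motion": [
    {"offset": [1,0,0],"roll": 0},
    {"offset": [2.4,0,0],"roll": 0},
    {"offset": [3.9,0,0.2],"roll": 0},
    {"offset": [5.4,0,0.5],"roll": 0},
    {"offset": [6.9,0,1],"roll": 0},
    {"offset": [8.4,0,1.6],"roll": 0},
    {"offset": [9.4,0,2.1],"roll": 0},
    {"offset": [9.8,0,2.4],"roll": 0}
  ]
}}

```text
clock: 14.1
tool_pos: [516.1, -50.8, 231.4]
eef_rot: [-3.141, -0.003, 2.894]
force: [2.5, 0.3, 1.7]
grip_width: -0.1
finger_force: 0.7
```

Call:
{"name": "drive_tool", "arguments": {
  "motion": [
    {"offset": [0.8,0,0.6],"roll": 0},
    {"offset": [1.6,0,1.2],"roll": 0},
    {"offset": [1.6,0,1.2],"roll": 0},
    {"offset": [1.6,0,1.2],"roll": 0}
  ]
}}

```text
clock: 14.5
tool_pos: [501.8, -47.3, 219.7]
eef_rot: [-3.141, -0.002, 2.894]
force: [0.1, 0.4, 0.1]
grip_width: -0.2
finger_force: 0.0
```

```bash
python3 - <<'E'
from h import *
s=sense();d={n:get_image(n) for n in("wrist","side")};pose=(s["tool_pos"],s["eef_rot"])
print(s["clock"],pose,s["force"])
def crop(im,u,v,w,h,k): return cv2.resize(im[v:v+h,u:u+w],None,fx=k,fy=k,interpolation=cv2.INTER_CUBIC)
a=crop(d["wrist"]["image"],160,40,330,360,1.2)
b=crop(d["side"]["image"],270,120,130,145,2.98)
h=min(len(a),len(b));cv2.imwrite("pics/w4.png",np.hstack([a[:h],b[:h]])[...,::-1])
E
```

```text
14.5 (array([501.81140825, -47.30578023, 219.70714455]), array([-3.14135511e+00, -2.07162242e-03,  2.89353622e+00])) [0.14803805 0.37031922 0.06310331]
```

View pics/w4.png

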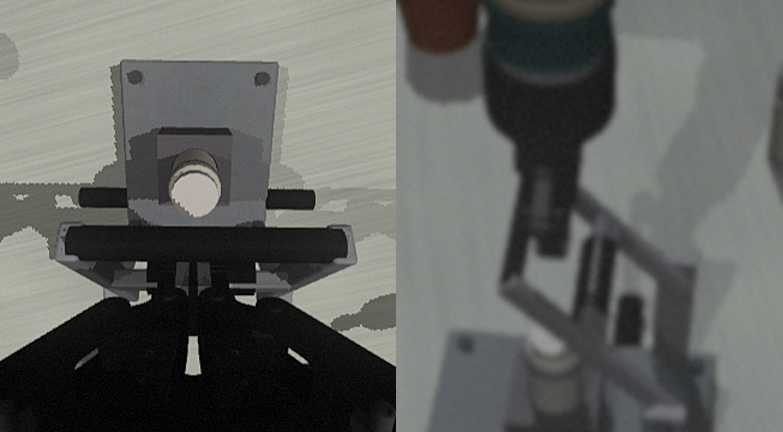

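The wrist view shows the bar ahead of the fingers, with the clamp at about 0.85 rad in the side view and the cartridge still seated. I'll go up, over the bar, and press it down from above.

Call:
{"name": "drive_tool", "arguments": {
  "motion": [
    {"offset": [-0.6,0,0],"roll": 0},
    {"offset": [-0.8,0,-2],"roll": 0},
    {"offset": [-0.8,0,-5],"roll": 0},
    {"offset": [-0.4,0,-6.5],"roll": 0},
    {"offset": [1.2,0,-6.5],"roll": 0},
    {"offset": [2.4,0,-6.5],"roll": 0},
    {"offset": [2.6,0,-6],"roll": 0},
    {"offset": [2.6,0,-5],"roll": 0}
  ]
}}

```text
clock: 15.4
tool_pos: [476.7, -40.8, 269.3]
eef_rot: [3.142, -0.0, 2.894]
force: [0.7, 0.1, -0.5]
grip_width: -0.3
finger_force: 0.0
```

Call:
{"name": "drive_tool", "arguments": {
  "motion": [
    {"offset": [0,0,0.5],"roll": 0},
    {"offset": [0,0,1],"roll": 0},
    {"offset": [0,0,1.5],"roll": 0},
    {"offset": [0.1,0,2],"roll": 0},
    {"offset": [0.2,0,2.4],"roll": 0}
  ]
}}

```text
clock: 15.9
tool_pos: [474.8, -40.4, 246.2]
eef_rot: [-3.142, -0.002, 2.894]
force: [-7.1, 1.5, 10.8]
grip_width: -0.3
finger_force: 5.2
```

Call:
{"name": "drive_tool", "arguments": {
  "motion": [
    {"offset": [0,0,-0.6],"roll": 0},
    {"offset": [-0.8,0,-0.8],"roll": 0},
    {"offset": [-1,0,-0.6],"roll": 0},
    {"offset": [-1,0,-0.2],"roll": 0},
    {"offset": [-1,0,0],"roll": 0}
  ]
}}

```text
clock: 16.4
tool_pos: [485.2, -43.0, 245.7]
eef_rot: [-3.142, -0.001, 2.893]
force: [-1.9, 0.9, 3.7]
grip_width: -0.1
finger_force: 2.1
```

Call:
{"name": "drive_tool", "arguments": {
  "motion": [
    {"offset": [0.3,0,0.4],"roll": 0},
    {"offset": [0.7,0,0.8],"roll": 0},
    {"offset": [1.0,0,1.2],"roll": 0},
    {"offset": [1.3,0,1.6],"roll": 0}
  ]
}}

```text
clock: 16.8
tool_pos: [471.5, -39.5, 230.2]
eef_rot: [3.141, -0.002, 2.894]
force: [-2.2, 1.0, 4.2]
grip_width: 0.2
finger_force: 2.1
```

Call:
{"name": "drive_tool", "arguments": {
  "motion": [
    {"offset": [0.35,0,0.4],"roll": 0},
    {"offset": [0.65,0,0.8],"roll": 0},
    {"offset": [0.95,0,1.2],"roll": 0},
    {"offset": [1.2,0,1.6],"roll": 0},
    {"offset": [1.5,0,2.1],"roll": 0},
    {"offset": [1.8,0,2.6],"roll": 0},
    {"offset": [2.0,0,3.1],"roll": 0},
    {"offset": [2.3,0,3.6],"roll": 0}
  ]
}}

```text
clock: 17.6
tool_pos: [450.7, -34.3, 193.9]
eef_rot: [3.142, 0.001, 2.893]
force: [0.9, 0.7, 0.4]
grip_width: 0.1
finger_force: 0.5
```

Call:
{"name": "drive_tool", "arguments": {
  "motion": [
    {"offset": [0.15,0,0.4],"roll": 0},
    {"offset": [0.3,0,0.8],"roll": 0},
    {"offset": [0.45,0,1.2],"roll": 0},
    {"offset": [0.6,0,1.6],"roll": 0},
    {"offset": [0.75,0,2.0],"roll": 0},
    {"offset": [0.9,0,2.4],"roll": 0},
    {"offset": [1,0,2.8],"roll": 0}
  ]
}}

```text
clock: 18.3
tool_pos: [440.9, -31.8, 166.1]
eef_rot: [3.142, 0.001, 2.894]
force: [-0.0, 0.6, 0.5]
grip_width: 0.0
finger_force: 0.5
```

```bash
python3 - <<'E'
from h import *
s=sense();d={n:get_image(n) for n in("wrist","side")};pose=(s["tool_pos"],s["eef_rot"])
print(s["clock"],pose,s["force"])
def crop(im,u,v,w,h,k): return cv2.resize(im[v:v+h,u:u+w],None,fx=k,fy=k,interpolation=cv2.INTER_CUBIC)
a=crop(d["wrist"]["image"],160,40,330,360,1.2)
b=crop(d["side"]["image"],270,150,130,145,2.98)
h=min(len(a),len(b));cv2.imwrite("pics/w5.png",np.hstack([a[:h],b[:h]])[...,::-1])
E
```

```text
18.3 (array([440.92015726, -31.78774484, 166.11438106]), array([3.14157745e+00, 7.91563558e-04, 2.89356141e+00])) [-0.01509467  0.56115852  0.51684444]
```

View pics/w5.png

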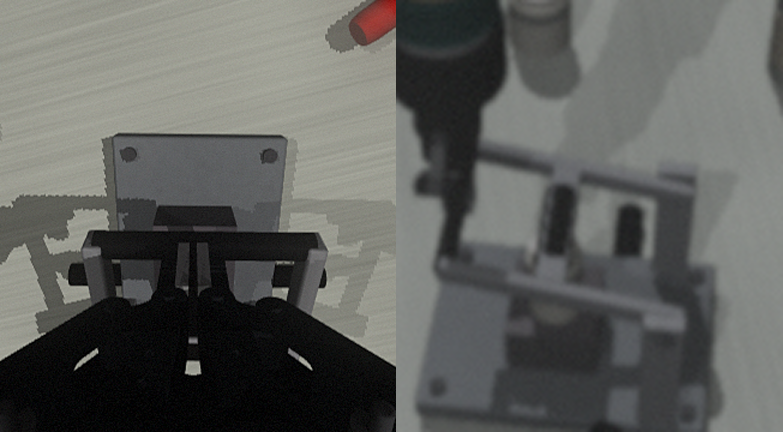

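The wrist view shows the fingertips resting on the bar (row ~245). In the side view the clamp is nearly level, with the roller just over the cartridge. Now a slow press.

Call:
{"name": "drive_tool", "arguments": {
  "motion": [
    {"offset": [0,0,0.2],"roll": 0},
    {"offset": [0.05,0,0.4],"roll": 0},
    {"offset": [0.1,0,0.6],"roll": 0},
    {"offset": [0.1,0,0.8],"roll": 0},
    {"offset": [0.15,0,1.0],"roll": 0}
  ]
}}

```text
clock: 18.9
tool_pos: [439.3, -31.4, 156.8]
eef_rot: [-3.141, 0.0, 2.894]
force: [-1.7, 0.8, 7.1]
grip_width: -0.4
finger_force: 3.7
```

Call:
{"name": "drive_tool", "arguments": {
  "motion": [
    {"offset": [0,0,0.15],"roll": 0},
    {"offset": [0,0,0.3],"roll": 0},
    {"offset": [0.05,0,0.45],"roll": 0},
    {"offset": [0.05,0,0.6],"roll": 0}
  ]
}}

```text
clock: 19.3
tool_pos: [438.3, -31.2, 151.0]
eef_rot: [-3.141, -0.001, 2.894]
force: [-3.1, 0.9, 7.4]
grip_width: 0.0
finger_force: 3.7
```

Call:
{"name": "drive_tool", "arguments": {
  "motion": [
    {"offset": [0,0,0.15],"roll": 0},
    {"offset": [0,0,0.3],"roll": 0},
    {"offset": [0.05,0,0.45],"roll": 0},
    {"offset": [0.05,0,0.6],"roll": 0}
  ]
}}

```text
clock: 19.7
tool_pos: [437.6, -31.0, 144.9]
eef_rot: [-3.141, -0.001, 2.894]
force: [-3.9, -0.2, 7.0]
grip_width: 0.4
finger_force: 3.7
```

Driving the seat at about 7 N, as expected. About 9 mm of bar travel is left.

Call:
{"name": "drive_tool", "arguments": {
  "motion": [
    {"offset": [0,0,0.15],"roll": 0},
    {"offset": [0,0,0.3],"roll": 0},
    {"offset": [0,0,0.45],"roll": 0},
    {"offset": [0,0,0.55],"roll": 0}
  ]
}}

```text
clock: 20.1
tool_pos: [437.1, -30.9, 139.1]
eef_rot: [-3.141, -0.002, 2.894]
force: [-3.9, 0.4, 7.4]
grip_width: -0.0
finger_force: 3.6
```

Call:
{"name": "drive_tool", "arguments": {
  "motion": [
    {"offset": [0,0,0.1],"roll": 0},
    {"offset": [0,0,0.15],"roll": 0},
    {"offset": [0,0,0.15],"roll": 0}
  ]
}}

```text
clock: 20.4
tool_pos: [437.0, -30.8, 137.5]
eef_rot: [-3.141, -0.002, 2.894]
force: [-4.3, -0.4, 6.3]
grip_width: -0.1
finger_force: 3.1
```

Call:
{"name": "drive_tool", "arguments": {
  "motion": [
    {"offset": [0,0,0.05],"roll": 0},
    {"offset": [0,0,0.1],"roll": 0},
    {"offset": [0,0,0.1],"roll": 0}
  ]
}}

```text
clock: 20.7
tool_pos: [437.0, -30.8, 136.5]
eef_rot: [-3.141, -0.003, 2.894]
force: [-4.2, 0.8, 5.7]
grip_width: -0.1
finger_force: 3.2
```

Call:
{"name": "drive_tool", "arguments": {
  "motion": [
    {"offset": [0,0,0.05],"roll": 0},
    {"offset": [0,0,0.05],"roll": 0}
  ]
}}

```text
clock: 20.9
tool_pos: [437.0, -30.8, 136.0]
eef_rot: [-3.141, -0.003, 2.894]
force: [-4.4, 0.9, 6.0]
grip_width: -0.0
finger_force: 3.3
```

Call:
{"name": "drive_tool", "arguments": {
  "motion": [
    {"offset": [0,0,0.05],"roll": 0},
    {"offset": [0,0,0.05],"roll": 0}
  ]
}}

```text
clock: 21.1
tool_pos: [437.0, -30.8, 135.6]
eef_rot: [-3.141, -0.003, 2.894]
force: [-4.5, 0.6, 7.1]
grip_width: -0.1
finger_force: 3.5
```

Call:
{"name": "drive_tool", "arguments": {
  "motion": [
    {"offset": [0,0,0.04],"roll": 0},
    {"offset": [0,0,0.04],"roll": 0}
  ]
}}

```text
clock: 21.3
tool_pos: [437.0, -30.8, 135.4]
eef_rot: [-3.141, -0.003, 2.894]
force: [-5.4, 0.7, 9.0]
grip_width: 0.1
finger_force: 4.4
```

Call:
{"name": "drive_tool", "arguments": {
  "motion": [
    {"offset": [0,0,0.03],"roll": 0},
    {"offset": [0,0,0.03],"roll": 0}
  ]
}}

```text
clock: 21.5
tool_pos: [437.0, -30.8, 135.3]
eef_rot: [-3.141, -0.003, 2.894]
force: [-5.9, 1.5, 10.6]
grip_width: -0.5
finger_force: 5.2
```

Steep rise, so it is home. Lifting off.

Call:
{"name": "drive_tool", "arguments": {
  "motion": [
    {"offset": [0,0,-0.2],"roll": 0},
    {"offset": [0,0,-1],"roll": 0},
    {"offset": [0,0,-3],"roll": 0},
    {"offset": [0,0,-6],"roll": 0},
    {"offset": [2,0,-10],"roll": 0},
    {"offset": [5,0,-12],"roll": 0},
    {"offset": [6,0,-12],"roll": 0},
    {"offset": [6,0,-12],"roll": 0}
  ]
}}

```text
clock: 22.3
tool_pos: [379.6, -16.2, 254.9]
eef_rot: [3.141, 0.002, 2.894]
force: [0.9, 0.1, -0.8]
grip_width: -0.3
finger_force: 0.0
```

```bash
python3 - <<'E'
from h import *
s=sense();d={n:get_image(n) for n in("wrist","side")}
print(s["clock"],s["tool_pos"],s["force"])
def crop(im,u,v,w,h,k): return cv2.resize(im[v:v+h,u:u+w],None,fx=k,fy=k,interpolation=cv2.INTER_CUBIC)
a=crop(d["wrist"]["image"],160,40,330,360,1.2)
b=crop(d["side"]["image"],270,190,130,120,3)
h=min(len(a),len(b));cv2.imwrite("pics/w6.png",np.hstack([a[:h],b[:h]])[...,::-1])
pickle.dump(d,open("w6.pkl","wb"))
# closed bar centre expected (doser axes from insertion), side-view pixel
o=np.array([504.3,-48.9]);x=np.array([.969,-.247]);y=np.array([.247,.969])
for e in(-48,48):print(proj(d["side"],np.append(o-70*x+e*y,129)))
E
```

```text
22.3 [379.59370215 -16.19349077 254.87188233] [ 0.92534676  0.11131239 -0.82928553]
[285.59751801 248.27818713]
[293.18662961 211.35018962]
```

View pics/w6.png

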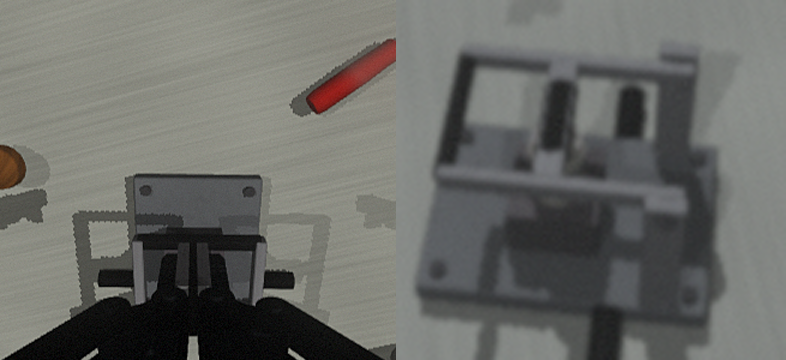

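The side view shows the clamp level over the cartridge, with bar ends at (287,247) and (294,208), close to the predicted closed position. Nothing touches the robot.

```bash
python3 -c "
from plant import sign_off
print(sign_off())"
```

```text
the job is handed in; nothing more can be done
None
```

The cartridge is in the sleeve and was released on its seat. The clamp then drove it down until the force rose steeply at the closed height, and I left it shut and handed the job in at about 22 s; no verdict came back.

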